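# Seat the two-well tube block in the block heater

## Robot

A 6-joint arm with a two-finger parallel gripper is mounted at the origin on a cart in front of the work surface, level with it; the furniture and walls round the work are solid. World frame = base frame: x ahead of the robot, y to its left, z up, the work surface at z = 0. Lengths are in m, angles in rad, forces in N, time in s.
With the tool pointing down it reaches from about 0.225 to 0.875 m from the base axis. Payload 3.4 kg.
Tool frame: the origin (TCP) lies at the very end of the fingers, on their centre line; the grasp point (between the pads) lies 19 mm behind it; z points along the fingers, y is the direction in which the jaws open and shut (so a half turn about z gives the same grasp; the last joint's range is limited). The gripper opens to 85 mm and grips with 20 to 120 N. Pads are 22 mm wide; open, the fingers measure 114 mm over their backs; the gripper's body (76 mm by 85 mm) begins 54 mm behind the grasp point. The pads swing forward as they close: fully open they stand 13 mm farther back than shut.
Start: joints at [0.999, 0.276, 1.505, -0, 1.361, -0.121], TCP at [0.251, 0.518, 0.231] pointing down, gripper open.
Joint ranges: [-2.89, 2.89], [-0.75, 2.08], [0.22, 2.7], [-1.18, 4.32], [0.11, 2.71], [-2.7, 2.7]. Speed limits (rad/s): [2.57, 2.57, 3.14, 3.14, 3.14, 3.14].

## Interface

Orientations are given as a unit quaternion [w, x, y, z].
In Python, from rig import manip, viewer, job gives the robot as it stands.
- The arm moves only by the shell command python3 -m crank 'ROWS' [OPENING] [FORCE]. ROWS is JSON, a list of rows, each a list of 6 numbers: the shift along the tool's x, y, z in m, then the turn, a rotation vector about the tool's x, y, z in degrees. In form: [[dx, dy, dz, rx, ry, rz], ...]. A call has 1 to 20 rows; each row is the pose to reach, as a shift and turn from the pose measured when the call began, along the tool's axes at that moment; what a row does not reach only later rows make up. A row lasts 1/8 s, in which the tool goes at most 62.5 mm and 10.7 degrees, less where a joint would pass 70% of its speed; a pose out of reach is approached as far as the arm can. A call with a gripper value outside its range is refused whole. OPENING is the opening, from 0 (shut) to 1 (fully open), set as the call begins (- or left out, the last holds). The fingers move at their own pace and stop on an object; FORCE is the grip in N (left out, the last holds). Time passes only in rows, so rows that repeat a pose let the fingers close. It gives the time, the measured TCP pose, the force and the opening at its end, in the units of the state.
- manip.get_state(): the state, without advancing time (a new reading comes with each control period).
- viewer.get_image(name): name is "scene" or "top" or "wrist"; returns a dict with "frame" (480x640x3 uint8, blue, green, red), "range_z" (480x640 float32, m along the optical axis (not along the pixel's ray), 0 where there is no reading), "intrinsics" (3x3 intrinsics, pixels), "world_from_camera" (4x4, takes a point from camera to world coordinates); the wrist camera has in their place "mount" (4x4, takes a point from camera to tool coordinates, whose origin is the TCP and whose axes are the flange's). Camera axes: x right, y up, looking along -z (the intrinsics and any distortion apply to the point x, -y, -z); pixel columns grow to the right and rows downward; lengths in m; the calibration is good to about 2 mm. A picture is of the moment at which its call begins: read the wrist's pose just before it.
- job.sign_off(): hands the job in, once; it reports no verdict.
The state is a dict: "clock": time; "qpos": joint angles; "qd": joint speeds; "effort": joint torques, N m; "position": TCP position; "ee_rot": TCP orientation; "contact_force": force on the tool from outside, world axes, zero at the start; "moment": the same for the moment, N m; "width": finger opening in m.
Only numpy, scipy, OpenCV 4.12 (cv2) and the standard library are available. Lean on these libraries where they do the work, as an engineer would, in place of code of your own. Each camera call takes 0.05 s, during which the arm holds its last target. There are 200 camera calls.

## Task

Fit the aluminium block with the two wide wells into the block heater, standing upright with its length between the two tall end stops and flat on the heater plate; lower it in, do not drop it. The rack leaves only the block's ends free to hold and the heater only its long sides, so set the block down upright on the white tile on the way, let go, and take hold of it the other way. Leave the block with the six narrow wells where it stands in the rack.

Things in the scene. Friction and masses are not known exactly. Their poses are not given: they have to be found in the camera images.
- block_two_mid (a point): Centre of the aluminium block with two wide round wells (18 mm) in its top: 56 mm long (its x), 34 wide (y), 45 high (z), 0.2 kg. It stands loose in a bay of the grey rack, floor 8 mm above the worktop (z = 0). Steel partitions 4 mm off its long sides rise 8 mm above its top, so fingers do not fit there; both ends stick out 8 mm beyond them, free to grip.
- block_six_mid (a point): Centre of the other aluminium block, same size and axes but with six narrow wells (7 mm) in its top. It stands in the rack's other bay, centre 48 mm to the side of the first, and stays there. The rack is 100 mm along the blocks' x and 114 mm along y.
- tile_top (a point): Centre of the top face of the fixed white ceramic tile, 110 by 110 mm, 6 mm thick, between rack and heater; z up, x and y along its edges. Nothing stands on it: 55 mm round its centre is free.
- heater_well (a point): Centre of the well floor, 38 mm above the worktop, of the fixed white block heater (130 x 124 mm, knob on its -x side); z up. The block's length lies along y here. Steel end stops, inner faces at y = -36 and +36 mm, rise 55 mm above this floor: no room for fingers at the block's ends. Along the sides only lips 5 mm high, inner faces at x = -25 and +25 mm.
Mind the look-alikes: they are no part of the job. What is shaped like the part that bears block_two_mid but turquoise is not meant.

How it is judged:
By the outcome, as a careful person would: the job done as asked, in the order asked, and still so for the second after the job is handed in, with the robot touching nothing.
It also fails if it takes over 48 s, if anything falls off the work surface, if the arm or the gripper's body presses on something with over 40 N, if the wrist force passes 120 N, or if a joint passes its speed limit or range.

## Working session

There is one attempt and no reset: what is moved stays moved. The work goes in short steps, Python scripts to look and compute and a shell command to move; the robot and the scene stay as the last step left them, time stands still between calls to the robot, and variables do not carry over. Pictures are saved under pics/ and viewed, about 8 in all and at most 12, crops included, and the job is handed in when it is done.

```bash
mkdir -p pics; python3 - <<'E'
from rig import manip, viewer
import cv2,numpy as np
print(manip.get_state())
for n in("scene","top"):
    im=viewer.get_image(n); cv2.imwrite(f"pics/{n}0.png",im["frame"]); np.savez(f"{n}0.npz",**im); print(n,im["intrinsics"],im["world_from_camera"])
E
```

```text
{'clock': 0.0, 'qpos': array([ 9.99014635e-01,  2.76588218e-01,  1.50615327e+00,  5.20507371e-06,
        1.36069738e+00, -1.20987167e-01]), 'qd': array([-1.46023513e-05, -1.13969576e-04, -1.79834997e-03,  4.33680636e-04,
       -1.59493275e-03, -7.91575880e-04]), 'effort': array([ 7.77232817e-04, -4.16778874e+01, -2.45799208e+01,  3.60557333e-04,
        1.10162873e-02, -3.34661408e-06]), 'position': array([0.25021951, 0.51710379, 0.23043556]), 'ee_rot': array([-3.15786611e-04,  2.23494029e-01,  9.74704861e-01, -8.67413175e-04]), 'contact_force': array([-0.202434  ,  0.04592927, -0.39278132]), 'moment': array([-0.00725996, -0.01589863, -0.00999325]), 'width': 0.08554879209012255}
scene [[441.48888196   0.         324.62940513]
 [  0.         441.48888196 245.60275786]
 [  0.           0.           1.        ]] [[ 0.90893289  0.28185465 -0.30724413  0.15931194]
 [-0.41643855  0.57748182 -0.70220629 -0.63607702]
 [-0.02049221  0.7662067   0.64226736  0.69069771]
 [ 0.          0.          0.          1.        ]]
top [[548.85932893   0.         318.17624853]
 [  0.         548.85932893 229.59198698]
 [  0.           0.           1.        ]] [[-0.00668641  0.99093572 -0.13417041  0.31716577]
 [-0.99977596 -0.0093193  -0.01900498  0.03680612]
 [-0.02008308  0.13401327  0.99077602  1.34720889]
 [ 0.          0.          0.          1.        ]]
```

View pics/top0.png

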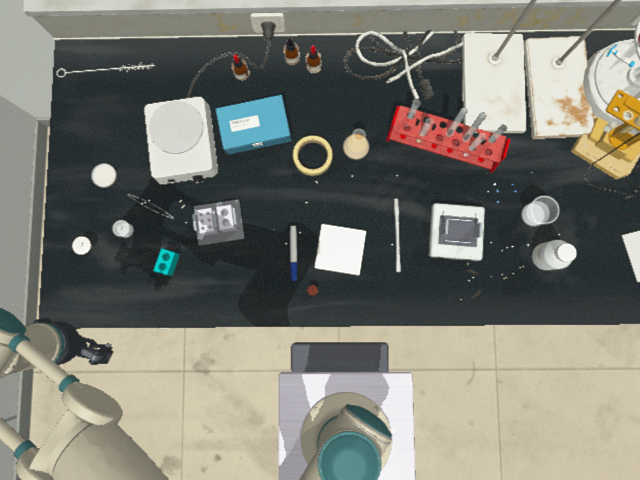

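View pics/scene0.png

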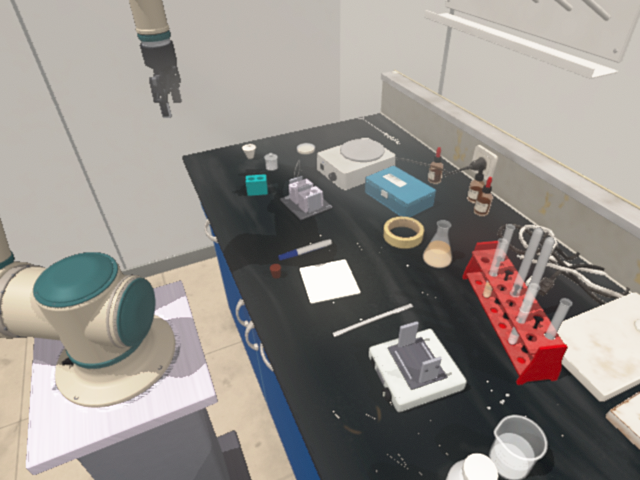

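The top view shows the rack at about (217,222), with the turquoise look-alike at (166,262). The tile is at (341,250) and the heater at (458,232). I'll enlarge the rack and heater and get rough positions.

```bash
cat > h.py <<'E'
import numpy as np,cv2
from scipy.spatial.transform import Rotation as R
def ray(K,T,u,v,z):
    d=T[:3,:3]@np.array([(u-K[0,2])/K[0,0],-(v-K[1,2])/K[1,1],-1]); o=T[:3,3]
    return o+d*(z-o[2])/d[2]
def cloud(K,T,Z):
    v,u=np.mgrid[:480,:640]
    P=np.stack([(u-K[0,2])/K[0,0]*Z,-(v-K[1,2])/K[1,1]*Z,-Z],-1)
    return P@T[:3,:3].T+T[:3,3]
def wristT(s,mount):
    q=s["ee_rot"]; T=np.eye(4); T[:3,:3]=R.from_quat([q[1],q[2],q[3],q[0]]).as_matrix(); T[:3,3]=s["position"]
    return T@mount
E
python3 - <<'E'
from h import *
a=np.load("top0.npz"); f=a["frame"]; K,T=a["intrinsics"],a["world_from_camera"]
c=[cv2.resize(f[y:y+75,x:x+75],(400,400),interpolation=cv2.INTER_CUBIC) for x,y in((180,185),(420,195))]
cv2.imwrite("pics/crop0.png",np.hstack(c))
P=cloud(K,T,a["range_z"])
for n,(x0,y0,x1,y1),lo,hi in(("tile",(305,215,375,285),.003,.02),("heater",(420,195,495,270),.015,.05),("stops",(420,195,495,270),.07,.13),("rack",(180,190,255,255),.004,.03),("blocks",(180,190,255,255),.045,.056),("partitions",(180,190,255,255),.057,.07)):
    S=P[y0:y1,x0:x1].reshape(-1,3); S=S[(S[:,2]>lo)&(S[:,2]<hi)]
    print(n,len(S),np.median(S[:,2]) if len(S) else 0,S.min(0) if len(S) else 0,S.max(0) if len(S) else 0, cv2.minAreaRect((S[:,:2]*1000).astype(np.float32)) if len(S) else 0)
g=(f.min(2)>200).astype(np.uint8); g[:,:300]=0;g[:215]=0;g[290:]=0
for ct in cv2.findContours(g,0,2)[0]:
    if cv2.contourArea(ct)>800:
        b=cv2.boxPoints(cv2.minAreaRect(ct)); Q=np.array([ray(K,T,*p,.006)[:2] for p in b]); print(Q.mean(0),cv2.minAreaRect((Q*1000).astype(np.float32)))
E
```

```text
tile 2355 0.006290443967068349 [ 0.36413394 -0.07560916  0.00301284] [0.53589772 0.09560661 0.01585001] ((449.9412841796875, 10.402046203613281), (170.63462829589844, 170.5367431640625), 89.46756744384766)
heater 2675 0.03560716211889425 [ 0.41151427 -0.34019735  0.0150145 ] [ 0.55860247 -0.20627932  0.04986682] ((484.63714599609375, -272.6697998046875), (125.29106140136719, 140.99273681640625), 84.24280548095703)
stops 146 0.08953784804167075 [ 0.46820501 -0.31645104  0.07024951] [ 0.50977026 -0.22859554  0.09805698] ((488.8703918457031, -272.83697509765625), (86.95948028564453, 33.68021011352539), 84.03678894042969)
rack 1344 0.00831598424668678 [0.43994633 0.22036358 0.00400466] [0.60236803 0.40824667 0.0299986 ] ((521.0574340820312, 314.31414794921875), (189.162109375, 161.11080932617188), 89.54090118408203)
blocks 506 0.052862827784314725 [0.48891294 0.25536862 0.04510836] [0.55444165 0.35590903 0.05596053] ((521.3446655273438, 308.3278503417969), (57.23124694824219, 101.7371597290039), 8.784266471862793)
partitions 190 0.05988854626742146 [0.48841108 0.25613733 0.05704011] [0.55049412 0.3598929  0.06675702] ((519.5236206054688, 308.206787109375), (55.65353775024414, 101.90438842773438), 7.042594909667969)
[0.45038266 0.0091324 ] ((450.2931213378906, 9.14749526977539), (110.63387298583984, 109.32909393310547), 80.386474609375)
```

View pics/crop0.png

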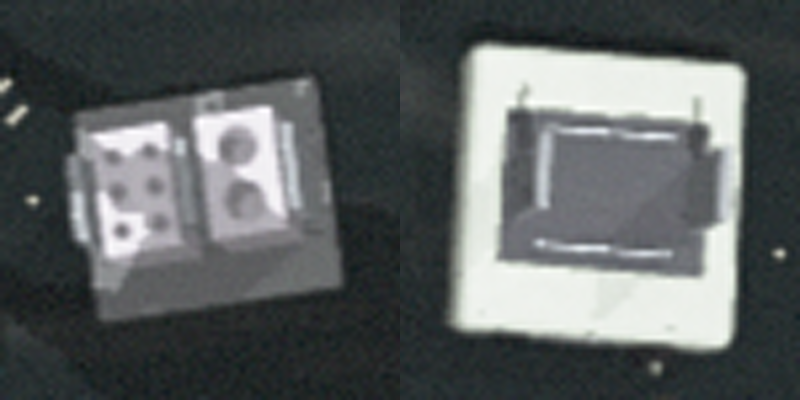

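The two-well block is the right-hand (-y) one, with wells at crop (238,145) and (245,200). The rack is yawed about +8°. The heater's stops lie along roughly world y, yawed about -6°. Next I'll work out the shift to above the rack.

```bash
cat >> h.py <<'E'
def goto(s,p,jaw):
    "shift in current tool axes and rz (deg) to bring TCP to p, jaw (tool y) at world angle jaw, tool straight down"
    q=s["ee_rot"]; R0=R.from_quat([q[1],q[2],q[3],q[0]])
    cur=np.degrees(np.arctan2(*R0.as_matrix()[1::-1,1])); j=cur+((jaw-cur+90)%180-90); a=np.radians(j)
    Rt=R.from_matrix(np.column_stack([[-np.sin(a)*-1,-np.cos(a),0],[np.cos(a),np.sin(a),0],[0,0,-1]]))
    print("shift mm",np.round(R0.inv().apply(np.array(p)-s["position"])*1000,1),"turn deg",np.round((R0.inv()*Rt).as_rotvec(degrees=True),2),"jaw now",round(cur,2),"->",round(j,2))
E
python3 - <<'E'
from h import *
from rig import manip
a=np.load("top0.npz"); K,T=a["intrinsics"],a["world_from_camera"]
w=[ray(K,T,180+x/5.333,185+y/5.333,.053) for x,y in((238,145),(245,201))]; print(w,(w[0]+w[1])/2)
c=(w[0]+w[1])/2
goto(manip.get_state(),[c[0],c[1],.22],8)
E
```

```text
[array([0.53665758, 0.28576415, 0.053     ]), array([0.51116334, 0.28219934, 0.053     ])] [0.52391046 0.28398174 0.053     ]Traceback (most recent call last):
  File "<stdin>", line 6, in <module>
  File "h.py", line 17, in goto
    Rt=R.from_matrix(np.column_stack([[-np.sin(a)*-1,-np.cos(a),0],[np.cos(a),np.sin(a),0],[0,0,-1]]))
  File "scipy/spatial/transform/_rotation.pyx", line 1143, in scipy.spatial.transform._rotation.Rotation.from_matrix
ValueError: Non-positive determinant (left-handed or null coordinate frame) in rotation matrix 0: [[ 0.1391731   0.99026807  0.        ]
 [-0.99026807  0.1391731   0.        ]
 [ 0.          0.         -1.        ]].
```

```bash
sed -i 's/\[-np.sin(a)\*-1,-np.cos(a),0\]/[-np.sin(a),np.cos(a),0]/' h.py
python3 - <<'E'
from h import *
from rig import manip
goto(manip.get_state(),[.524,.284,.22],8)
E
```

```text
shift mm [-348.   -90.6   10.6] turn deg [-9.000e-02  4.000e-02  5.617e+01] jaw now 64.17 -> 8.0
```

```bash
python3 -m crank '[[-0.05,-0.012,0.002,0,0,9],[-0.105,-0.027,0.004,0,0,18],[-0.16,-0.042,0.006,0,0,27],[-0.215,-0.056,0.008,0,0,36],[-0.27,-0.07,0.01,0,0,45],[-0.32,-0.083,0.01,0,0,52],[-0.348,-0.09,0.01,0,0,56.2],[-0.348,-0.09,0.01,0,0,56.2],[-0.348,-0.09,0.01,0,0,56.2]]' 1
python3 - <<'E'
from h import *
from rig import manip,viewer
s=manip.get_state(); im=viewer.get_image("wrist"); print(s["clock"],s["position"]); print(im["mount"])
cv2.imwrite("pics/w1.png",im["frame"]); np.savez("w1.npz",T=wristT(s,im["mount"]),**im)
E
```

```text
clock: 1.23
position: [0.5234, 0.2848, 0.2202]
ee_rot: [-0.001, 0.656, 0.755, -0.001]
contact_force: [1.2, -0.5, -0.4]
width: 0.0854
1.225 [0.52338168 0.28484522 0.22016725]
[[ 1.87683659e-03  9.55030440e-01  2.96501833e-01  7.39855328e-02]
 [ 9.99997774e-01 -1.50672038e-03 -1.47678206e-03  3.98563850e-04]
 [-9.63626472e-04  2.96503944e-01 -9.55031142e-01 -1.42843247e-01]
 [ 0.00000000e+00  0.00000000e+00  0.00000000e+00  1.00000000e+00]]
```

View pics/w1.png

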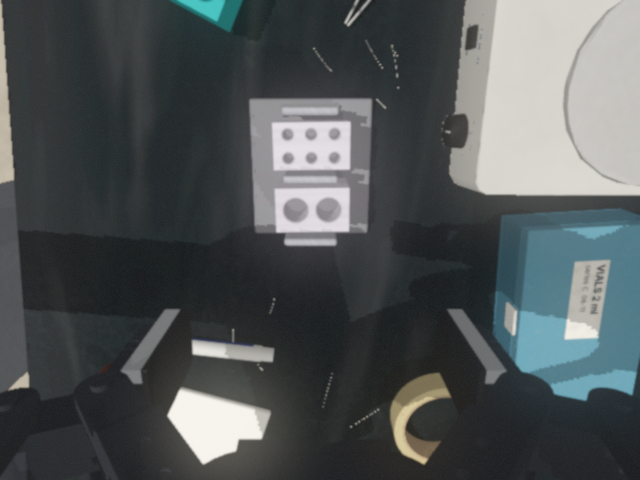

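The wrist view shows the two-well block at about (312,210), with the six-well block above it and the gripper already aligned. I'll measure the block top in this picture.

```bash
python3 - <<'E'
from h import *
from rig import manip
a=np.load("w1.npz"); f=a["frame"]; K,T=a["intrinsics"],a["T"]
g=np.zeros((480,640),np.uint8); g[183:234,262:365]=(f.min(2)[183:234,262:365]>185)
cs=sorted(cv2.findContours(g,0,2)[0],key=cv2.contourArea)[-1]; print(cv2.boundingRect(cs))
Q=np.array([ray(K,T,*p[0],.053)[:2]*1000 for p in cs]).astype(np.float32); print(cv2.minAreaRect(Q))
print("wells",[ray(K,T,u,v,.053) for u,v in((296,210),(329,209))])
P=cloud(K,T,a["range_z"])[190:230,275:350]; print("z top",np.median(P[...,2]))
c=np.array(cv2.minAreaRect(Q)[0])/1000
b=cv2.boxPoints(cv2.minAreaRect(Q)); e=max((b[1]-b[0],b[2]-b[1]),key=np.linalg.norm); ang=np.degrees(np.arctan2(e[1],e[0])); print(ang%180)
goto(manip.get_state(),[c[0],c[1],.018],ang)
E
```

```text
(275, 188, 74, 44)
((523.0301513671875, 282.2405700683594), (56.061126708984375, 33.673545837402344), 8.146749496459961)
wells [array([0.51120469, 0.28041909, 0.053     ]), array([0.53597102, 0.28475284, 0.053     ])]
z top 0.05265095959494648
8.146722
shift mm [-2.700e+00 -1.000e-01  2.024e+02] turn deg [-0.13  0.05 -0.1 ] jaw now 8.05 -> 8.15
```

```bash
python3 -m crank '[[-0.0027,0,0.04,-0.1,0,0],[-0.0027,0,0.08,-0.1,0,0],[-0.0027,0,0.12,-0.1,0,0],[-0.0027,0,0.15,-0.1,0,0],[-0.0027,0,0.175,-0.1,0,0],[-0.0027,0,0.195,-0.1,0,0],[-0.0027,0,0.202,-0.1,0,0],[-0.0027,0,0.202,-0.1,0,0],[-0.0027,0,0.202,-0.1,0,0]]' 1 && python3 -m crank '[[0,0,0,0,0,0],[0,0,0,0,0,0],[0,0,0,0,0,0],[0,0,0,0,0,0],[0,0,0,0,0,0],[0,0,0,0,0,0],[0,0,0,0,0,0],[0,0,0,0,0,0]]' 0 50
```

```text
clock: 2.4
position: [0.5236, 0.2829, 0.0194]
ee_rot: [0.001, 0.656, 0.755, 0.0]
contact_force: [0.3, 0.7, 0.7]
width: 0.0855
clock: 3.4
position: [0.5241, 0.2831, 0.0204]
ee_rot: [0.001, 0.656, 0.755, 0.001]
contact_force: [-1.6, 0.6, 5.3]
width: 0.0556
```

```bash
python3 -m crank '[[0,0,-0.008,0,0,0],[0,0,-0.02,0,0,0],[0,0,-0.04,0,0,0],[0,0,-0.065,0,0,0],[0,0,-0.09,0,0,0],[0,0,-0.1,0,0,0],[0,0,-0.1,0,0,0]]' 0 50
python3 - <<'E'
from h import *
from rig import manip,viewer
s=manip.get_state(); im=viewer.get_image("wrist"); print(s["position"],s["width"],s["contact_force"])
cv2.imwrite("pics/w2.png",im["frame"])
goto(s,[.4503,.0091,.10],84); goto(s,[.4503,.0091,.0184],84)
E
```

```text
clock: 4.28
position: [0.5242, 0.2831, 0.1211]
ee_rot: [0.001, 0.656, 0.755, 0.002]
contact_force: [-1.1, 1.1, -2.7]
width: 0.0555
[0.52417143 0.28311813 0.12105968] 0.055532681281394755 [-1.07902412  1.07499299 -2.73663768]
shift mm [-260.9 -111.7   20.5] turn deg [  0.22   0.13 -75.93] jaw now 8.07 -> 84.0
shift mm [-261.  -112.   102.1] turn deg [  0.22   0.13 -75.93] jaw now 8.07 -> 84.0
```

View pics/w2.png

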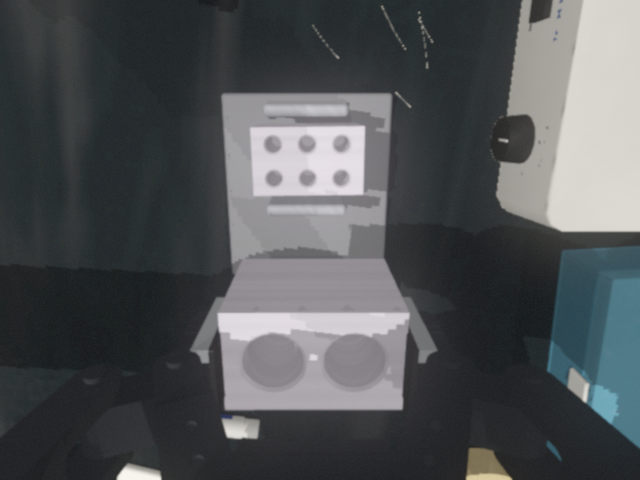

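The wrist view shows the block held level between the pads at about (313,360), and the six-well block still in its bay. I'll carry it to the tile.

```bash
python3 -m crank '[[-0.02,-0.009,0,0,0,-7],[-0.055,-0.024,0,0,0,-17],[-0.09,-0.039,0.005,0,0,-27],[-0.125,-0.054,0.005,0,0,-37],[-0.16,-0.068,0.01,0,0,-47],[-0.195,-0.083,0.015,0,0,-57],[-0.23,-0.098,0.02,0,0,-67],[-0.25,-0.107,0.02,0,0,-73],[-0.261,-0.112,0.02,0.2,0.1,-76],[-0.261,-0.112,0.02,0.2,0.1,-76],[-0.261,-0.112,0.02,0.2,0.1,-76]]' 0 50
python3 - <<'E'
from h import *
from rig import manip
s=manip.get_state(); print(s["qpos"]); goto(s,[.4503,.0091,.0184],84)
E
```

```text
clock: 5.7
position: [0.4491, 0.0092, 0.0993]
ee_rot: [-0.001, 0.052, 0.999, -0.0]
contact_force: [-0.5, 0.7, -1.3]
width: 0.0554
[-1.34198269e-01  2.11403824e-01  1.96263419e+00 -7.78802192e-04
  9.69707006e-01 -1.60025274e+00]
shift mm [-1.4  0.1 80.9] turn deg [-0.03 -0.12  0.02] jaw now 84.02 -> 84.0
```

```bash
python3 -m crank '[[-0.001,0,0.02,0,0,0],[-0.001,0,0.04,0,0,0],[-0.001,0,0.058,0,0,0],[-0.001,0,0.07,0,0,0],[-0.001,0,0.075,0,0,0],[-0.001,0,0.077,0,0,0],[-0.001,0,0.078,0,0,0],[-0.001,0,0.079,0,0,0],[-0.001,0,0.08,0,0,0]]' 0 50; python3 -m crank '[[0,0,0.0007,0,0,0],[0,0,0.0007,0,0,0]]'
```

```text
clock: 6.82
position: [0.4502, 0.009, 0.0196]
ee_rot: [-0.001, 0.052, 0.999, -0.0]
contact_force: [0.4, 0.6, -1.8]
width: 0.0552
clock: 7.08
position: [0.4502, 0.009, 0.0189]
ee_rot: [-0.001, 0.052, 0.999, -0.0]
contact_force: [-0.7, -0.5, -1.3]
width: 0.0548
```

```bash
python3 -m crank '[[0,0,0.0006,0,0,0],[0,0,0.0006,0,0,0],[0,0,0.0006,0,0,0]]';python3 -m crank '[[0,0,0.0006,0,0,0],[0,0,0.0006,0,0,0],[0,0,0.0006,0,0,0]]'; python3 -m crank '[[0,0,0.0006,0,0,0],[0,0,0.0006,0,0,0],[0,0,0.0006,0,0,0]]'
```

```text
clock: 7.45
position: [0.4503, 0.0089, 0.0184]
ee_rot: [-0.001, 0.052, 0.999, -0.0]
contact_force: [-0.8, -0.2, -0.1]
width: 0.0552
clock: 7.82
position: [0.4502, 0.0089, 0.0184]
ee_rot: [-0.0, 0.052, 0.999, -0.0]
contact_force: [-2.2, 0.2, 6.5]
width: 0.0553
clock: 8.2
position: [0.4503, 0.0089, 0.0184]
ee_rot: [-0.0, 0.052, 0.999, -0.0]
contact_force: [-0.9, -1.1, 6.9]
width: 0.0551
```

The block is down on the tile: the upward force is 7 N. I'll let go, rise straight up and turn 90°.

```bash
python3 -m crank '[[0,0,0,0,0,0],[0,0,0,0,0,0],[0,0,0,0,0,0],[0,0,0,0,0,0],[0,0,0,0,0,0],[0,0,0,0,0,0]]' 1 50 && python3 -m crank '[[0,0,-0.01,0,0,0],[0,0,-0.03,0,0,0],[0,0,-0.06,0,0,0],[0,0,-0.09,0,0,0],[0,0,-0.12,0,0,0],[0,0,-0.15,0,0,9],[0,0,-0.17,0,0,18],[0,0,-0.18,0,0,28],[0,0,-0.18,0,0,38],[0,0,-0.18,0,0,48],[0,0,-0.18,0,0,58],[0,0,-0.18,0,0,68],[0,0,-0.18,0,0,78],[0,0,-0.18,0,0,87],[0,0,-0.18,0,0,90],[0,0,-0.18,0,0,90],[0,0,-0.18,0,0,90]]' 1
python3 - <<'E'
from h import *
from rig import manip,viewer
s=manip.get_state(); im=viewer.get_image("wrist"); print(s["position"],s["qpos"])
cv2.imwrite("pics/w3.png",im["frame"]); T=wristT(s,im["mount"]);np.savez("w3.npz",T=T,**im)
P=cloud(im["intrinsics"],T,im["range_z"]); m=(abs(P[...,2]-.051)<.006)&(abs(P[...,0]-.45)<.08)&(abs(P[...,1]-.01)<.08)
cs=max(cv2.findContours(m.astype(np.uint8),0,2)[0],key=cv2.contourArea); print(cv2.boundingRect(cs),np.median(P[m][:,2]))
Q=np.array([ray(im["intrinsics"],T,*p[0],.051)[:2]*1000 for p in cs]).astype(np.float32); r=cv2.minAreaRect(Q); print(r)
goto(s,[r[0][0]/1000,r[0][1]/1000,.020],-6)
E
```

```text
clock: 8.95
position: [0.4503, 0.0089, 0.0184]
ee_rot: [-0.0, 0.052, 0.999, -0.0]
contact_force: [0.3, 0.2, -0.1]
width: 0.0853
clock: 11.08
position: [0.4503, 0.009, 0.1987]
ee_rot: [0.0, 0.743, 0.67, -0.0]
contact_force: [-0.0, 0.4, 0.6]
width: 0.0853
[0.45032486 0.0090309  0.19871608] [-1.34122857e-01  1.10459531e-01  1.80584438e+00 -6.77182430e-04
  1.22556518e+00 -3.03317105e-02]
(289, 175, 48, 78) 0.05107976929555347
((450.8881530761719, 7.994657516479492), (56.86606979370117, 34.01552963256836), 84.16165924072266)
shift mm [ -0.9   0.7 178.7] turn deg [-0.02  0.04  0.07] jaw now -5.93 -> -6.0
```

View pics/w3.png

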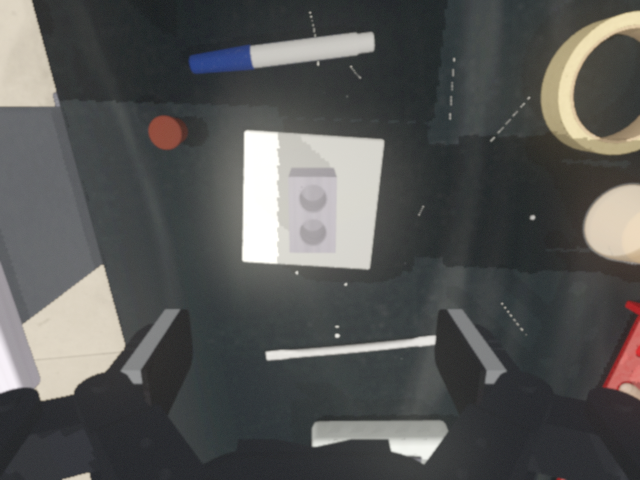

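The block stands upright at about (313,212) on the tile, clear of everything. I'll go down and grip its long sides.

```bash
python3 -m crank '[[-0.001,0.0005,0.04,0,0,0],[-0.001,0.0005,0.08,0,0,0],[-0.001,0.0005,0.115,0,0,0],[-0.001,0.0005,0.145,0,0,0],[-0.001,0.0005,0.165,0,0,0],[-0.001,0.0005,0.175,0,0,0],[-0.001,0.0005,0.1765,0,0,0],[-0.001,0.0005,0.1765,0,0,0]]' 1 && python3 -m crank '[[0,0,0,0,0,0],[0,0,0,0,0,0],[0,0,0,0,0,0],[0,0,0,0,0,0],[0,0,0,0,0,0],[0,0,0,0,0,0],[0,0,0,0,0,0],[0,0,0,0,0,0],[0,0,0,0,0,0],[0,0,0,0,0,0]]' 0 50 && python3 -m crank '[[0,0,-0.005,0,0,0],[0,0,-0.015,0,0,0],[0,0,-0.035,0,0,0],[0,0,-0.065,0,0,0],[0,0,-0.1,0,0,0],[0,0,-0.14,0,0,0],[0,0,-0.18,0,0,0],[0,0,-0.2,0,0,0],[0,0,-0.2,0,0,0]]' 
python3 - <<'E'
from h import *
from rig import manip,viewer
s=manip.get_state(); print(s["position"],s["width"]); goto(s,[.487,-.2,.22],-6)
a=np.load("top0.npz"); f=a["frame"]; K,T=a["intrinsics"],a["world_from_camera"]
g=(f.min(2)>170).astype(np.uint8); g[:,:425]=0;g[:,492:]=0;g[:195]=0;g[270:]=0
g=cv2.morphologyEx(g,cv2.MORPH_OPEN,np.ones((3,3)))
ct=max(cv2.findContours(g,0,2)[0],key=cv2.contourArea); Q=np.array([ray(K,T,*p[0],.036)[:2]*1000 for p in ct],np.float32); print(cv2.minAreaRect(Q))
E
```

```text
clock: 12.12
position: [0.4513, 0.0078, 0.0227]
ee_rot: [0.001, 0.743, 0.67, 0.0]
contact_force: [-0.3, 0.4, -0.1]
width: 0.0854
clock: 13.38
position: [0.4513, 0.0078, 0.0232]
ee_rot: [0.001, 0.743, 0.67, 0.0]
contact_force: [-1.3, 0.6, 7.1]
width: 0.033
clock: 14.5
position: [0.4521, 0.0079, 0.225]
ee_rot: [0.002, 0.743, 0.67, 0.002]
contact_force: [-0.7, -0.3, -1.7]
width: 0.0331
[0.45206846 0.00787405 0.22500553] 0.03308809739374247
shift mm [-203.1   56.2    5.5] turn deg [0.32 0.05 0.07] jaw now -5.93 -> -6.0
((487.4846496582031, -271.5957946777344), (121.76314544677734, 128.76400756835938), 84.72994995117188)
```

```bash
python3 -m crank '[[-0.03,0.004,0,0,0,0],[-0.08,0.012,0,0,0,0],[-0.13,0.02,0,0,0,0],[-0.18,0.028,0,0,0,0],[-0.23,0.035,0,0,0,0],[-0.28,0.043,0,0,0,0],[-0.32,0.05,0,0,0,0],[-0.345,0.055,0,0.3,0,0],[-0.345,0.055,0,0.3,0,0],[-0.345,0.055,0,0.3,0,0]]'
python3 - <<'E'
from h import *
from rig import manip,viewer
s=manip.get_state(); im=viewer.get_image("wrist"); print(s["position"],s["width"])
cv2.imwrite("pics/w4.png",im["frame"]); K=im["intrinsics"];T=wristT(s,im["mount"]);np.savez("w4.npz",T=T,**im)
P=cloud(K,T,im["range_z"]); near=(abs(P[...,0]-.487)<.09)&(abs(P[...,1]+.272)<.08)
for lo,hi in((.08,.1),(.05,.08),(.04,.048),(.03,.0365)):
    S=P[near&(P[...,2]>lo)&(P[...,2]<hi)]; print(lo,len(S),np.median(S[:,2]),S.min(0),S.max(0),cv2.minAreaRect((S[:,:2]*1000).astype(np.float32)))
for lo,hi in((.078,.1),(.0375,.045)):
    m=(near&(P[...,2]>lo)&(P[...,2]<hi)).astype(np.uint8); n,_,st,ce=cv2.connectedComponentsWithStats(m)
    print(lo,[(list(x),c.round(1)) for x,c in zip(st[1:],ce[1:]) if x[4]>15])
E
```

```text
clock: 15.75
position: [0.4704, -0.3397, 0.2243]
ee_rot: [-0.001, 0.743, 0.67, -0.0]
contact_force: [-1.0, -0.6, -1.4]
width: 0.0331
[ 0.47040227 -0.33969519  0.22432628] 0.033120660377622034
0.08 1257 0.09258768005200746 [ 0.46640568 -0.31874765  0.08005768] [ 0.50662156 -0.23287471  0.09490526] ((486.51318359375, -275.8477478027344), (83.86328887939453, 33.50010299682617), 84.9007797241211)
0.05 508 0.06624218032183044 [ 0.46626285 -0.31373754  0.05000106] [ 0.50624944 -0.23110398  0.07994927] ((486.6015319824219, -272.7174377441406), (81.8887939453125, 33.07170486450195), 84.56632232666016)
0.04 899 0.042853702444743735 [ 0.45007927 -0.31803594  0.04000327] [ 0.52465903 -0.23226684  0.0478817 ] ((486.138427734375, -274.6882629394531), (88.79959106445312, 65.71346282958984), 82.28373718261719)
0.03 15077 0.03399642327602842 [ 0.4101623  -0.34167583  0.03000445] [ 0.55507801 -0.20962186  0.03649924] ((481.84564208984375, -275.32342529296875), (122.73946380615234, 138.1925048828125), 84.72461700439453)
0.078 [([np.int32(299), np.int32(48), np.int32(56), np.int32(14), np.int32(703)], array([326.3,  54.8])), ([np.int32(302), np.int32(173), np.int32(51), np.int32(13), np.int32(595)], array([326.6, 179.5]))]
0.0375 [([np.int32(277), np.int32(52), np.int32(96), np.int32(127), np.int32(8601)], array([324.8, 114.8]))]
```

View pics/w4.png

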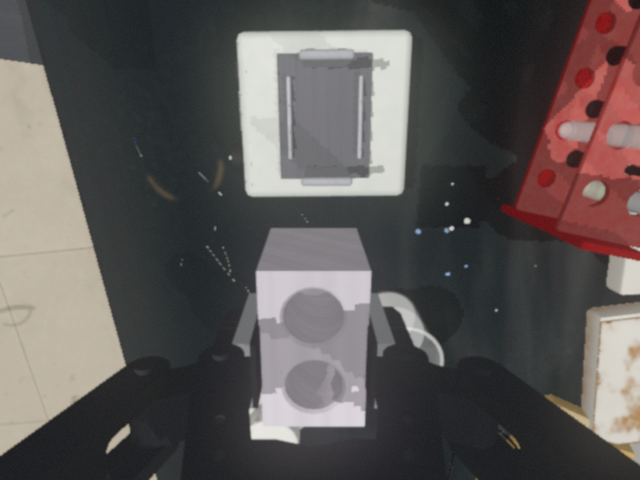

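The wrist view shows the heater's stops at (326,55) and (327,180) and its lips at u≈290 and u≈360. The block is held level with both wells in view. The well centre comes out at about (0.4865, -0.2745), yaw about -5.2°.

```bash
python3 - <<'E'
from h import *
from rig import manip
a=np.load("w4.npz"); K,T=a["intrinsics"],a["T"]
print([ray(K,T,*p)*1000 for p in((326.3,54.8,.093),(326.6,179.5,.093),(290,118,.043),(360,117,.043))])
goto(manip.get_state(),[.4865,-.275,.12],-5.3)
E
```

```text
[array([ 489.75191826, -237.77522873,   93.        ]), array([ 482.9425676 , -313.41672509,   93.        ]), array([ 460.69569749, -273.24535816,   43.        ]), array([ 512.74717529, -277.83032458,   43.        ])]
shift mm [ 65.7   9.4 104.8] turn deg [-0.08 -0.06 -0.6 ] jaw now -5.9 -> -5.3
```

```bash
python3 -m crank '[[0.02,0.003,0,0,0,-0.3],[0.05,0.007,0,0,0,-0.6],[0.063,0.009,0,0,0,-0.6],[0.0657,0.0094,0,0,0,-0.6],[0.0657,0.0094,0.02,0,0,-0.6],[0.0657,0.0094,0.05,0,0,-0.6],[0.0657,0.0094,0.08,0,0,-0.6],[0.0657,0.0094,0.1,0,0,-0.6],[0.0657,0.0094,0.105,0,0,-0.6],[0.0657,0.0094,0.105,0,0,-0.6],[0.0657,0.0094,0.105,0,0,-0.6]]'
python3 - <<'E'
from h import *
from rig import manip
goto(manip.get_state(),[.4865,-.275,.058],-5.3)
E
```

```text
clock: 17.18
position: [0.4872, -0.2756, 0.1209]
ee_rot: [0.0, 0.739, 0.674, 0.0]
contact_force: [0.0, -0.4, -0.9]
width: 0.0334
shift mm [ 0.6 -0.8 62.9] turn deg [ 0.03  0.01 -0.  ] jaw now -5.3 -> -5.3
```

```bash
python3 -m crank '[[0.0005,-0.0007,0.01,0,0,0],[0.0005,-0.0007,0.025,0,0,0],[0.0005,-0.0007,0.04,0,0,0],[0.0005,-0.0007,0.05,0,0,0],[0.0005,-0.0007,0.057,0,0,0],[0.0005,-0.0007,0.061,0,0,0],[0.0005,-0.0007,0.063,0,0,0],[0.0005,-0.0007,0.0635,0,0,0],[0.0005,-0.0007,0.0635,0,0,0]]'; python3 -m crank '[[0,0,0.0005,0,0,0],[0,0,0.001,0,0,0],[0,0,0.001,0,0,0]]'; python3 -m crank '[[0,0,0.0005,0,0,0],[0,0,0.0008,0,0,0],[0,0,0.0008,0,0,0]]'
```

```text
clock: 18.3
position: [0.4868, -0.2752, 0.0577]
ee_rot: [0.001, 0.739, 0.674, 0.0]
contact_force: [0.0, -0.5, -1.5]
width: 0.0333
clock: 18.68
position: [0.4868, -0.2753, 0.0567]
ee_rot: [0.001, 0.739, 0.674, 0.0]
contact_force: [0.5, -0.1, -0.9]
width: 0.0329
clock: 19.05
position: [0.4868, -0.2752, 0.0559]
ee_rot: [0.001, 0.739, 0.674, 0.0]
contact_force: [0.7, 0.4, -1.8]
width: 0.0332
```

```bash
for i in 1 2 3 4; do python3 -m crank '[[0,0,0.0006,0,0,0],[0,0,0.0006,0,0,0],[0,0,0.0006,0,0,0]]' | grep -E "pos|force"; done
```

```text
position: [0.4867, -0.2752, 0.0552]
contact_force: [-0.4, -0.2, -1.3]
position: [0.4867, -0.2752, 0.0552]
contact_force: [-1.1, 0.8, 5.7]
position: [0.4868, -0.2752, 0.0552]
contact_force: [-1.4, 0.9, 5.2]
position: [0.4867, -0.2752, 0.0552]
contact_force: [-1.8, 2.0, 6.1]
```

Contact came at the expected height of 0.0552. I'll release, rise and check.

```bash
python3 -m crank '[[0,0,0,0,0,0],[0,0,0,0,0,0],[0,0,0,0,0,0],[0,0,0,0,0,0],[0,0,0,0,0,0],[0,0,0,0,0,0],[0,0,0,0,0,0]]' 1 && python3 -m crank '[[0,0,-0.01,0,0,0],[0,0,-0.03,0,0,0],[0,0,-0.06,0,0,0],[0,0,-0.1,0,0,0],[0,0,-0.14,0,0,0],[-0.02,0,-0.17,0,0,0],[-0.04,0,-0.17,0,0,0],[-0.04,0,-0.17,0,0,0],[-0.04,0,-0.17,0,0,0]]' 1
python3 - <<'E'
from h import *
from rig import manip,viewer
s=manip.get_state(); im=viewer.get_image("wrist"); K=im["intrinsics"];T=wristT(s,im["mount"])
sc=viewer.get_image("scene")["frame"]; cv2.imwrite("pics/w5.png",np.hstack([cv2.resize(im["frame"],(480,360)),cv2.resize(sc[310:430,360:466],(318,360))]))
P=cloud(K,T,im["range_z"]); m=(abs(P[...,2]-.083)<.004)&(abs(P[...,0]-.487)<.04)&(abs(P[...,1]+.275)<.033)
S=P[m]; A=np.c_[S[:,:2]-S[:,:2].mean(0),np.ones(len(S))]; k=np.linalg.lstsq(A,S[:,2],rcond=None)[0]
print(len(S),"top z, slopes deg",k[2],np.degrees(k[:2]),cv2.minAreaRect((S[:,:2]*1000).astype(np.float32)),s["clock"],s["width"])
E
```

```text
clock: 21.42
position: [0.4867, -0.2752, 0.0552]
ee_rot: [0.001, 0.739, 0.674, 0.0]
contact_force: [-0.5, 0.1, 0.0]
width: 0.0852
clock: 22.55
position: [0.4819, -0.3139, 0.2236]
ee_rot: [-0.001, 0.739, 0.673, 0.0]
contact_force: [0.1, 0.5, 0.1]
width: 0.0852
3055 top z, slopes deg 0.08310039157556608 [0.06481967 0.16494553] ((488.0974426269531, -275.92510986328125), (55.64519500732422, 34.015689849853516), 84.81240844726562) 22.55 0.08517263293151897
```

View pics/w5.png

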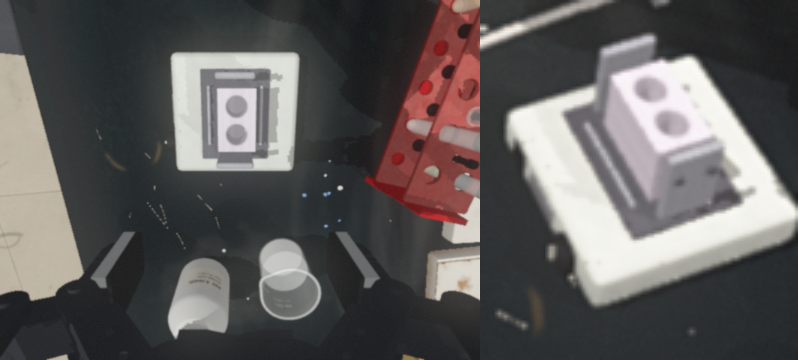

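The block stands upright between the stops at about (236,120) in the left panel. Its top is at 83.1 mm (expected 83), level to within 0.2°, and the gripper is clear.

```bash
python3 -c "
from rig import job
print(job.sign_off())"
```

```text
the job is handed in; nothing more can be done
None
```

The block with the two wide wells now stands upright in the heater, flat on the plate with its length between the two end stops, and the job is handed in. I lifted it from the rack by its ends, set it down upright on the white tile and let go. I then turned the gripper 90°, took it by its long sides and lowered it into the heater until it touched, with about 6 N of upward force. The arm's clock read 22.6 s of the 48 s allowed at my last check.

**Last checks:**
- **Height and level:** the block's top is at 83.1 mm (83 expected), level to within 0.2°.
- **Position:** its centre is within about 2 mm of the measured well centre, and its yaw matches the heater's (84.8°).
- **Clearance:** the gripper was open and well clear of everything.
- **Six-well block:** it was still in its bay in the wrist picture taken after the lift. I did not photograph the rack again after that, and the arm did not go back there.

No check failed. The only disagreement was about 3 mm between the top and wrist cameras on the well's y position. I used the wrist camera's value, which is well inside the 8 mm gap on each side.

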